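Pin and clamp a bracket on the checking fixture

ROBOT

A 7-joint arm with a two-finger parallel gripper is mounted at the origin on a cart in front of the work surface, level with it; the furniture and walls round the work are solid. World frame = base frame: x ahead of the robot, y to its left, z up, the work surface at z = 0. Lengths are in m, angles in rad, forces in N, time in s.
With the tool pointing down it reaches from about 0.4 to 0.85 m from the base axis. Payload 10.4 kg.
Tool frame: the origin (TCP) lies on the centre line of the jaws, within the pads' length; the fingertips stand 8 mm ahead of it and the grasp point (between the pads) lies 11 mm behind it; z points along the fingers, y is the line along which they close (so a half turn about z gives the same grasp; the last joint's range is limited). The gripper opens to 87 mm and grips with 3 to 60 N. Pads are 19 mm wide; open, the fingers measure 117 mm over their backs; the gripper's body (75 mm by 190 mm) begins 51 mm behind the grasp point.
Start: joints at [-1.337, 0.332, -0.065, 1.46, 0.022, 1.35, -0.088], TCP at [0.159, 0.605, 0.209] pointing down, gripper open.
Joint ranges: [-2.6, 2.6], [-0.5, 2.12], [-1.47, 1.34], [0.16, 2.42], [-1.27, 4.41], [0.06, 2.06], [-2.6, 2.6]. Speed limits (rad/s): [2.22, 2.22, 2.79, 2.79, 3.14, 3.14, 3.14].

INTERFACE

Orientations are given as a unit quaternion [x, y, z, w].
In Python, from rig import status, optics, bot gives the robot as it stands.
- The arm moves only by the tool jog_arm, never from a script. Its argument "moves" is a list of rows, each a list of 3 entries, a list of its own where there are three numbers: the shift along the tool's x, y, z normalised to -1 to 1, where 1 is 0.05 m, then the turn, a rotation vector about the tool's x, y, z normalised to -1 to 1, where 1 is 60 degrees, then the opening, from -1 (shut) to 1 (fully open). In form: [[[dx, dy, dz], [rx, ry, rz], fingers], ...]. A call has 1 to 12 rows; each row shifts and turns the commanded pose from where the row before left it, along the tool's axes as they then stand; what a row does not reach is not made up. A row lasts 1/10 s, in which the tool goes at most 50 mm and 8.59 degrees, less where a joint would pass 70% of its speed; a pose out of reach is approached as far as the arm can. A call with a number of a shift or a turn outside -1 to 1 is refused whole. A call with a gripper value outside its range is refused whole. The fingers move at their own pace and stop on an object; "grip_force" is the grip in N (left out, the last holds). Time passes only in rows, so rows that do not move let the fingers close. It gives the time, the measured TCP pose, the force, the opening and the grip force at its end, in the units of the state.
- status.read_state(): the state, without advancing time (a new reading comes with each control period).
- optics.capture(name): name is "scene" or "side" or "wrist"; returns the picture (480x640x3 uint8, blue, green, red); there is no depth.
- optics.calibration(name): a dict with "mtx" (3x3 intrinsics, pixels), "k1" (the pictures are not rectified: a ray, as slopes to the right and down, at radius r is drawn at 1 + k1 r^2 times it, then the intrinsics apply), "R" (3x3) and "t" (3): a world point X has camera coordinates R X + t; the wrist camera has in their place "hand_eye" (4x4, takes a point from camera to tool coordinates, whose origin is the TCP and whose axes are the flange's). Camera axes: x right, y down, z forward; pixel columns grow to the right and rows downward; lengths in m; the calibration is good to about 2 mm. A picture is of the moment at which its call begins: read the wrist's pose just before it. calibration takes no time and is no camera call.
- bot.hand_in(): hands the job in; it is judged then, once.
The state is a dict: "time_s": time; "joint_pos": joint angles; "joint_vel": joint speeds; "tau": joint torques, N m; "eef_pos": TCP position; "eef_rot": TCP orientation; "wrist_force": force on the tool from outside, world axes, zero at the start; "wrist_torque": the same for the moment, N m; "opening": finger opening in m; "gripper_force": force on a finger pad.
Only numpy, scipy, OpenCV 4.12 (cv2) and the standard library are available. Lean on these libraries where they do the work, as an engineer would, in place of code of your own. Each camera call takes 0.05 s, during which the arm holds its last target. There are 200 camera calls.

TASK

Set up the folded bracket on the checking fixture: first push the slim locating pin from the pin stand fully home through the hole in the bracket's foot into the bore of the fixture, head down on the foot. Then clip the spring clamp, from the front, over the front upright edge of the bracket and the web behind it, so that its two pads nip the bracket against the web, and let go of it. Leave the thick pin, the micrometer and the bearing alone.

Things in the scene. Friction and masses are not known exactly. Their poses are not given: they have to be found in the camera images.
- fixture: Steel angle plate fixed to the desk. Base plate 130 (x) x 120 (y) x 18 mm; origin under the centre of the base, on the desk. An upright web, 6 mm thick, stands along its x axis: x -60 to +60, y +14 to +20, from z 18 up to z 69 mm. Two gussets behind the web (y > 20) at x = 0 and x = 50. The front upright edge of the web is at x = -60, towards the robot.
- bore (a point): Mouth of the fixture's bore for the locating pin, on the top face of the base (fixture x -15, y -22, z 18 mm). Bore 11.5 mm in diameter, vertical, right through the base; axes as the fixture's.
- web_edge (a point): Point on the front upright edge where the clamp belongs: fixture x -60, y 15 (mid-thickness of web plus bracket leg, 10 mm together), z 43 mm (mid-height); axes as the fixture's. The clamp comes from the -x side and moves along +x.
- bracket: Loose folded aluminium angle bracket, 4 mm sheet, 90 mm long, set down on the fixture but not yet located (up to about 1.5 mm off). Origin: centre of the hole in its foot, at the underside. The foot is 4 mm thick, x -45 to +45, y -24 to +36; hole 12 mm in diameter. Its upright leg stands at y +32 to +36, up to z 46 mm, next to the web; its front edge is at x = -45, level with the web's front edge.
- pin_stand: Wooden block fixed to the desk, 104 (x) x 46 (y) x 28 mm high, with two equal holes 56 mm apart along x; a locating pin hangs by its head in each. Origin under its centre.
- slim_pin: Steel locating pin, upright: shank 10 mm in diameter and 20 mm long its last 6 mm tapered to 5 mm, then a dark knurled head 20 mm in diameter and 30 mm tall whose underside is a flat shoulder. Origin: centre of the shank's lower end; z up along the pin; shoulder at z 20, top at z 50 mm. In either hole of the stand.
- thick_pin: The other locating pin: 14 mm shank, head 28 mm in diameter; too thick for the bore. Origin as for the slim pin. Not to be moved.
- clamp: Spring clamp lying flat on its side, 22 mm thick, 130 mm long. Origin under the hinge rivet, at the underside; x along the clamp to the jaws, z up. Bare steel, grey dipped handles from x -32 to -78 mm; black rubber pads at x 37 to 53 mm, 19 mm tall. The frame belongs to the right-hand (-y) half: the clamp's middle line is turned from this x axis by half the hinge angle, towards +y.
- clamp_grip (a point): Middle between the two handles, where to squeeze: clamp x -56, y 0, z 11 mm. Outside width over the handles here 60 mm at rest (69 mm at their ends), 34 mm when squeezed fully, which takes 9 to 16 N; the grips are then parallel and the pads 22 mm apart. Axes as the clamp's.
- clamp_pad (a point): Centre of the face of the right-hand jaw pad: clamp x 45, y -1, z 11 mm.
- clamp_jaw (a joint): Angle of the clamp's sprung hinge: 0 closed, about 0.19 with the pads flat on 10 mm, 0.46 fully open.
- micrometer: Bystander: micrometer, 60 x 147 x 16 mm, origin under its centre.
- bearing: Bystander: ball bearing, 47 mm diameter, 14 mm high, origin under its centre.

How it is judged:
On the way, in this order (a step that is already met when the one before it is completed fails the run):
1. the slim pin is fully home through the bracket's foot in the fixture's bore (z of slim_pin in the frame of bore below -0.014 m and horizontal distance between each of slim_pin, bracket and bore below 0.004 m and angle between slim_pin's own z axis and vertical below 0.1 rad), for 0.2 s.
2. the clamp nips bracket and web together at the front edge (contact force between clamp and bracket above 3 N and contact force between clamp and fixture above 3 N and x of clamp_pad in the frame of web_edge between 0.005 and 0.036 m and angle between the x axis of clamp and the x axis of fixture, either way round below 0.5 rad), for 0.2 s.
At the end, for the whole second after the job is handed in: Slim pin upright (0.1 rad) through the bracket in the bore, end over 14 mm below the base top, pin and hole within 4 mm of its axis, bracket flat (0.05 rad); clamp level along the web (0.5 rad), pressing bracket and web over 3 N each, pads 5 to 36 mm behind the edge, hinge 0.10 to 0.26; at rest (all of step 1 and all of step 2 and angle between bracket's own z axis and vertical below 0.05 rad and value of joint clamp_jaw between 0.1 and 0.26 rad and linear speed of each of clamp, slim_pin below 0.02 m/s); the robot touches nothing.
It fails at once if the thick pin is moved by more than 20 mm (distance of thick_pin from where it was at the start of the episode above 0.02 m).
It fails at once if the micrometer is moved by more than 20 mm (distance of micrometer from where it was at the start of the episode above 0.02 m).
It fails at once if the bearing is moved by more than 20 mm (distance of bearing from where it was at the start of the episode above 0.02 m).
It also fails if it takes over 67 s, if anything falls off the work surface, if the arm or the gripper's body presses on something with over 40 N, if the wrist force passes 120 N, or if a joint passes its speed limit or range.

## Working session

There is one attempt and no reset: what is moved stays moved. The work goes in short steps, Python scripts to look and compute and a tool call to move; the robot and the scene stay as the last step left them, time stands still between calls to the robot, and variables do not carry over. Pictures are saved under pics/ and viewed, at most 10 in all, crops included, and the job is handed in when it is done.

Besides the shell and the picture viewer there is one more tool, called after "Request:" as name([rows], argument=value, ...), one row to a line, values as JSON. jog_arm: Moves the arm, as the interface text tells. Its arguments: {"type":"object","properties":{"moves":{"type":"array"},"grip_force":{"type":"number"}},"required":["moves"]}

```bash
mkdir -p pics; ls; python3 - <<'E'
from rig import status, optics
import cv2, json
s=status.read_state(); print(s)
for n in("scene","side","wrist"):
    cv2.imwrite(f"pics/{n}0.png",optics.capture(n)); print(n,optics.calibration(n))
E
```

```text
pics
{'time_s': 0.0, 'joint_pos': array([-1.3365812 ,  0.33289112, -0.06467553,  1.46095692,  0.02159922,
        1.34991447, -0.0884985 ]), 'joint_vel': array([ 9.93534109e-05,  1.06842941e-03, -1.06330317e-03,  2.37776344e-04,
       -5.27256629e-04,  2.99188926e-06, -3.60707466e-04]), 'tau': array([ 4.29772863e-04, -6.23259974e+01,  2.46725441e-02, -3.89894629e+01,
       -6.13248604e-02,  3.97093815e-02,  1.42018102e-04]), 'eef_pos': array([0.15866583, 0.60409014, 0.20853444]), 'eef_rot': array([ 1.28055184e-01,  9.91766770e-01, -7.35124059e-04, -5.63343237e-05]), 'wrist_force': array([0.36345136, 0.32513637, 0.24309253]), 'wrist_torque': array([-0.00050035,  0.03569129,  0.01991353]), 'gripper_force': 0.0, 'opening': 0.0866794393285989}
scene {'mtx': array([[601.74144731,   0.        , 320.07154696],
       [  0.        , 601.74144731, 233.21939744],
       [  0.        ,   0.        ,   1.        ]]), 'k1': -0.10687184612237856, 'R': array([[ 0.87496501, -0.48402537, -0.01247704],
       [-0.30959289, -0.53946154, -0.78302841],
       [ 0.37227473,  0.68898526, -0.62186078]]), 
[... 302 characters left out ...]
      [-0.28531749, -0.5152562 , -0.80814911],
       [ 0.38992108,  0.70786132, -0.588977  ]]), 't': array([-0.45806809,  0.19939802,  1.27203984])}
wrist {'mtx': array([[346.63329174,   0.        , 317.9480389 ],
       [  0.        , 346.63329174, 240.88836678],
       [  0.        ,   0.        ,   1.        ]]), 'k1': -0.06876421065151166, 'hand_eye': array([[ 3.23069436e-04, -9.70423799e-01, -2.41407428e-01,
         6.72383887e-02],
       [ 9.99999921e-01,  3.69003734e-04, -1.45068420e-04,
         7.16878344e-04],
       [ 2.29858090e-04, -2.41407362e-01,  9.70423842e-01,
        -1.75680235e-01],
       [ 0.00000000e+00,  0.00000000e+00,  0.00000000e+00,
         1.00000000e+00]])}
```

View pics/scene0.png

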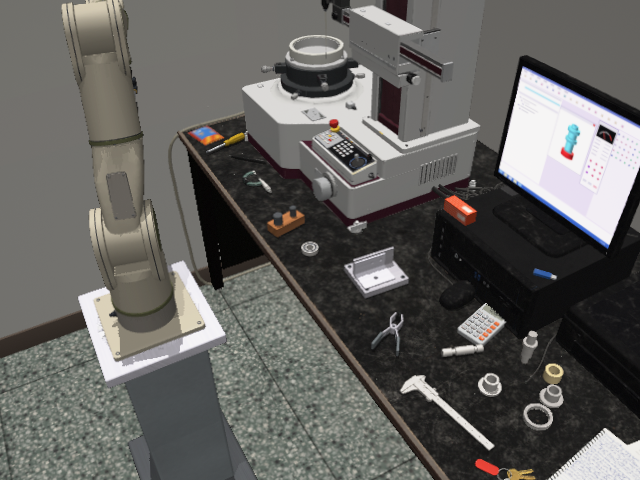

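View pics/side0.png

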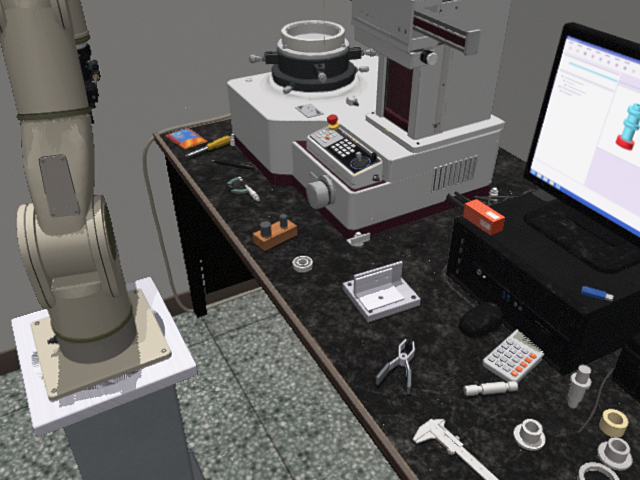

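```bash
cat > h.py <<'E'
import numpy as np, cv2
from scipy.spatial.transform import Rotation as Ro
from scipy.optimize import least_squares
from rig import status, optics
def cam(n,st=None):
    c=optics.calibration(n)
    if n=="wrist":
        T=np.eye(4);T[:3,:3]=Ro.from_quat(st["eef_rot"]).as_matrix();T[:3,3]=st["eef_pos"]
        M=np.linalg.inv(T@np.array(c["hand_eye"]));R,t=M[:3,:3],M[:3,3]
    else: R,t=np.array(c["R"]),np.array(c["t"])
    return np.array(c["mtx"]),np.array([c["k1"],0,0,0,0.]),R,t
def ray(cm,px):
    K,d,R,t=cm; p=cv2.undistortPoints(np.array([[px]],float),K,d)[0,0]
    v=R.T@np.array([p[0],p[1],1]); return -R.T@t,v
def onz(cm,px,z):
    o,v=ray(cm,px); return o+v*(z-o[2])/v[2]
def tri(obs):
    A=np.zeros((3,3));b=np.zeros(3);L=[]
    for cm,px in obs:
        o,v=ray(cm,px);v=v/np.linalg.norm(v);P=np.eye(3)-np.outer(v,v);A+=P;b+=P@o;L.append((o,P))
    X=np.linalg.solve(A,b);return X,[1000*np.linalg.norm(P@(X-o)) for o,P in L]
def proj(cm,X):
    K,d,R,t=cm; return cv2.projectPoints(np.array(X,float).reshape(-1,1,3),cv2.Rodrigues(R)[0],t,K,d)[0][:,0]
def shot(n,name):
    st=status.read_state(); im=optics.capture(n); cv2.imwrite(f"pics/{name}.png",im); np.save(f"pics/{name}.npy",dict(eef_pos=st["eef_pos"],eef_rot=st["eef_rot"]),allow_pickle=True); return im
def wcam(name): return cam("wrist",np.load(f"pics/{name}.npy",allow_pickle=True).item())
E
python3 - <<'E'
from h import *
S,D=cam("scene"),cam("side")
print(S[2].T@-S[3],D[2].T@-D[3])
for n,a,b,z in[("pinL",(279,217),(265,227),.05),("pinR",(293,210),(283,219),.05),("bore",(376,278),(380,297),.02),("rivet",(393,322),(405,350),.02),("bearing",(310,247),(303,263),.01),("micro",(357,228),(358,240),.01),("basefrontcorner",(355,292),(371,318),.018),("plier",(258,180),(243,186),.01)]:
    print(n,tri([(S,a),(D,b)]),onz(S,a,z),onz(D,b,z))
A=cv2.imread("pics/scene0.png")[190:370,260:440];B=cv2.imread("pics/side0.png")[205:405,245:445]
cv2.imwrite("pics/c0.png",np.hstack([cv2.resize(A,(400,400),interpolation=2),cv2.resize(B,(400,400),interpolation=2)]))
E
```

```text
[-0.11715036 -1.14451598  1.09471379] [-0.03805034 -1.01900683  0.90986183]
pinL (array([0.42996602, 0.1140005 , 0.06956773]), [np.float64(1.1019974113696172), np.float64(1.1019974113696704)]) [0.44164633 0.13826112 0.05      ] [0.43961533 0.14010399 0.05      ]
pinR (array([0.48383074, 0.12946223, 0.06543164]), [np.float64(0.44343188829440494), np.float64(0.44343188829448477)]) [0.49236234 0.14856493 0.05      ] [0.49385155 0.15045944 0.05      ]
bore (array([ 0.51845039, -0.25218706,  0.08828355]), [np.float64(0.7587201515881585), np.float64(0.7587201515882458)]) [ 0.56208972 -0.19229201  0.02      ] [ 0.56418486 -0.18779282  0.02      ]
rivet (array([ 0.39874412, -0.49006082,  0.21356531]), [np.float64(1.044665070341172), np.float64(1.0446650703411653)]) [ 0.51206709 -0.34478169  0.02      ] [ 0.52014969 -0.34461098  0.02      ]
bearing (array([ 0.50528483,  0.06935514, -0.03922913]), [np.float64(0.9258764538751081), np.float64(0.9258764538752018)]) [0.47734951 0.01676394 0.01      ] [0.4780109  0.01280693 0.01      ]
micro (array([ 0.60166701, -0.03174809,  0.06242308]), [np.float64(0.3016393847878117), np.float64(0.30163938478783303)]) [0.63791624 0.02495132 0.01      ] [0.64149705 0.029132   0.01      ]
basefrontcorner (array([ 0.19416397, -0.67503787,  0.53718705]), [np.float64(11.822459380231098), np.float64(11.822459380231166)]) [ 0.48782231 -0.20809369  0.018     ] [ 0.51210037 -0.23290453  0.018     ]
plier (array([0.46589819, 0.3387978 , 0.05562602]), [np.float64(0.0011583084640341846), np.float64(0.0011583084639802785)]) [0.49149833 0.40392935 0.01      ] [0.49281619 0.41132055 0.01      ]
```

View pics/c0.png

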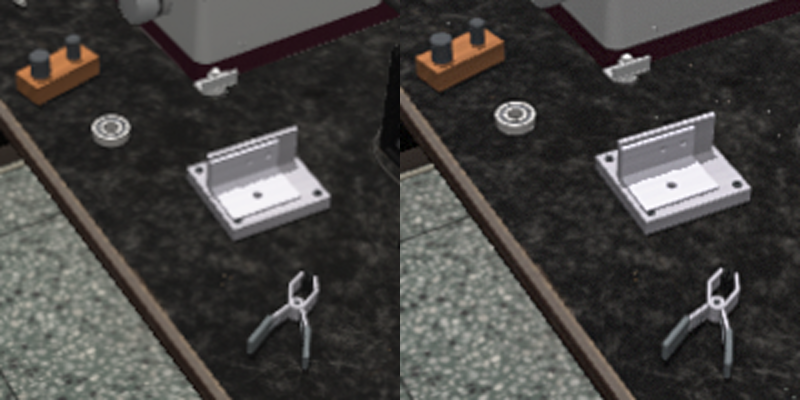

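Request:
jog_arm([
  [[-0.69,-0.6,0],[0,0,0],1],
  [[-0.69,-0.6,0],[0,0,0],1],
  [[-0.69,-0.6,0],[0,0,0],1],
  [[-0.69,-0.6,0],[0,0,0],1],
  [[-0.69,-0.6,0],[0,0,0],1],
  [[-0.69,-0.6,0],[0,0,0],1],
  [[-0.69,-0.6,0],[0,0,0],1],
  [[-0.69,-0.6,0],[0,0,0],1],
  [[-0.69,-0.6,0],[0,0,0],1],
  [[-0.69,-0.6,0],[0,0,0],1],
  [[-0.69,-0.6,0],[0,0,0],1],
  [[-0.69,-0.6,0],[0,0,0],1],
])

```text
time_s: 1.35
eef_pos: [0.4683, 0.1494, 0.2094]
eef_rot: [0.128, 0.992, 0.0, 0.0]
wrist_force: [1.2, 1.2, 0.4]
opening: 0.087
gripper_force: 0.0
```

```bash
python3 - <<'E'
from h import *
shot("wrist","w1"); s=status.read_state(); print(s["eef_pos"],s["eef_rot"],s["joint_pos"],s["joint_vel"])
E
```

```text
[0.47204873 0.14199139 0.20958194] [ 1.31999247e-01  9.91248719e-01 -8.96436244e-04  1.17114379e-03] [-0.75980904  0.02582555  0.3823947   1.82005346 -0.00719684  1.29641571
  0.93043537] [-0.0300136  -0.02417772 -0.03431077  0.02409289  0.02281525  0.00874701
 -0.17983751]
```

View pics/w1.png

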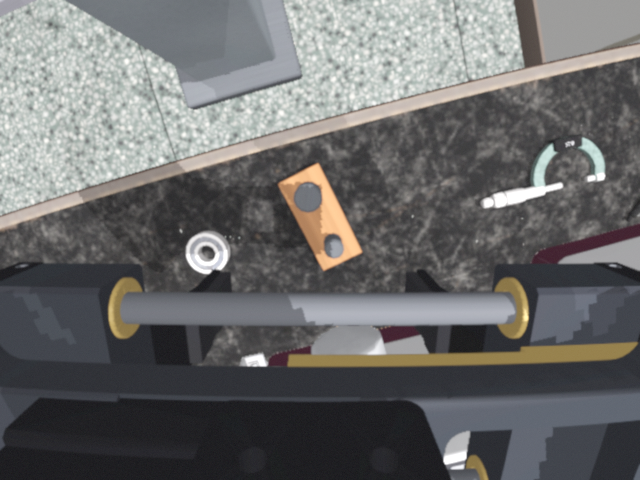

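Request:
jog_arm([
  [[0.5,-0.6,0],[0,0,0],1],
  [[0.5,-0.6,0],[0,0,0],1],
  [[0,0,0],[0,0,0],1],
  [[0,0,0],[0,0,0],1],
  [[0,0,0],[0,0,0],1],
])

```text
time_s: 1.9
eef_pos: [0.4046, 0.1064, 0.2095]
eef_rot: [0.128, 0.992, 0.0, 0.0]
wrist_force: [0.9, -1.1, -0.6]
opening: 0.0872
gripper_force: 0.0
```

```bash
python3 - <<'E'
from h import *
shot("wrist","w2"); s=status.read_state(); print(s["eef_pos"],s["joint_vel"])
c1=wcam("w1");c2=wcam("w2")
P=onz(c1,(333,242),.058);print(P); q=proj(c2,P)[0];print(q)
x,y=q.astype(int)
A=cv2.imread("pics/w1.png")[180:280,270:370];B=cv2.imread("pics/w2.png")[y-60:y+40,x-60:x+40]
print(x-60,y-60)
cv2.imwrite("pics/c1.png",np.hstack([cv2.resize(A,(400,400),interpolation=2),cv2.resize(B,(400,400),interpolation=2)]))
E
```

```text
[0.40461761 0.10643966 0.20935456] [-0.00123619  0.00813569 -0.00111469  0.00099542  0.00249985  0.00224377
 -0.00035067]
[0.48698682 0.16044399 0.058     ]
[389.3813757  290.48653894]
329 230
```

View pics/c1.png

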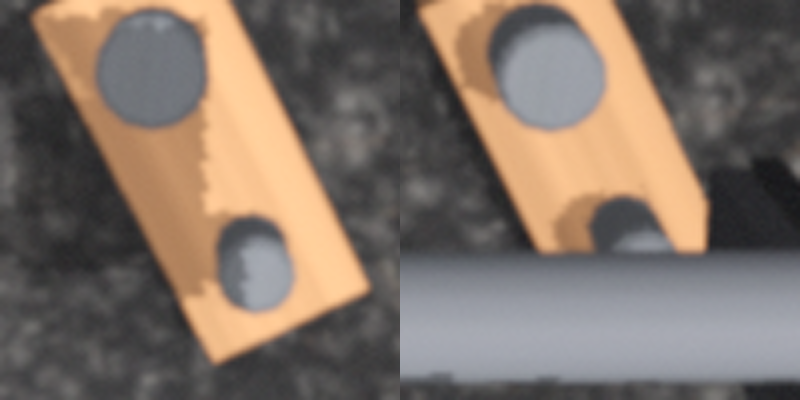

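Request:
jog_arm([
  [[-0.7,0.48,0],[0,0,0],1],
  [[-0.7,0.48,0],[0,0,0],1],
  [[0,0,0],[0,0,0],1],
  [[0,0,0],[0,0,0],1],
  [[0,0,0],[0,0,0],1],
])

```text
time_s: 2.45
eef_pos: [0.4837, 0.1345, 0.2091]
eef_rot: [0.128, 0.992, -0.0, -0.0]
wrist_force: [-1.1, 0.7, 0.2]
opening: 0.0871
gripper_force: 0.0
```

```bash
python3 - <<'E'
from h import *
im=shot("wrist","w3"); s=status.read_state(); print(s["eef_pos"],s["eef_rot"])
c1=wcam("w1");c2=wcam("w2");c3=wcam("w3")
for z in(.053,.058,.063):print(z,onz(c1,(308,197.5),z),onz(c2,(367.3,250.5),z),onz(c1,(334,248.2),z))
print(tri([(c1,(308,197.5)),(c2,(367.3,250.5))]))
P=onz(c1,(334,248.2),.058); x,y=proj(c3,P)[0].astype(int); print(x,y)
x0,y0=x-75,y-75
print(x0,y0)
cv2.imwrite("pics/c2.png",cv2.resize(im[y0:y0+100,x0:x0+133],(798,600),interpolation=2))
E
```

```text
[0.48362119 0.13440457 0.20940619] [ 1.28034651e-01  9.91769686e-01  1.08050621e-04 -8.18307131e-05]
0.053 [0.43952511 0.14788387 0.053     ] [0.44174696 0.14827153 0.053     ] [0.49467103 0.15975688 0.053     ]
0.058 [0.43898213 0.14817366 0.058     ] [0.44021006 0.14790803 0.058     ] [0.49329774 0.15986789 0.058     ]
0.063 [0.43843915 0.14846344 0.063     ] [0.43867317 0.14754452 0.063     ] [0.49192444 0.1599789  0.063     ]
(array([0.43883661, 0.14801096, 0.06162872]), [np.float64(0.4456197514901175), np.float64(0.44561975149013233)])
345 229
270 154
```

View pics/c2.png

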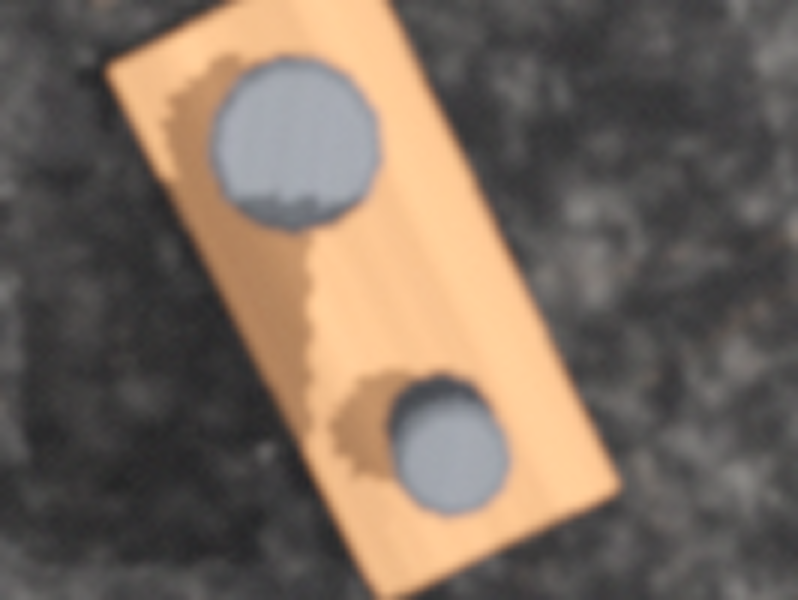

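```bash
python3 - <<'E'
from h import *
c1=wcam("w1");c2=wcam("w2");c3=wcam("w3")
print(tri([(c3,(319.3,177.7)),(c2,(367.3,250.5))]))
print(tri([(c3,(345.7,230.2)),(c1,(334,248.2))]))
for z in(.055,.058,.061):print(z,onz(c3,(319.3,177.7),z),onz(c3,(345.7,230.2),z))
# stand top corner edges z=.028
cr=lambda u,v:(u/6+270,v/6+154)
for q in[(107,70),(386,597),(620,487)]: print(onz(c3,cr(*q),.028))
# approx shift of the scene: pins from scene/side
S,D=cam("scene"),cam("side")
print(onz(S,(293,207),.058),onz(D,(283,216),.058))
E
```

```text
(array([0.43886889, 0.14786039, 0.06207249]), [np.float64(0.2638757088521702), np.float64(0.2638757088521953)])
(array([0.49460647, 0.15995952, 0.05395312]), [np.float64(0.26361426121881243), np.float64(0.26361426121884246)])
0.055 [0.43921579 0.1480178  0.055     ] [0.49456161 0.16011831 0.055     ]
0.058 [0.43903162 0.14805673 0.058     ] [0.49387396 0.16004715 0.058     ]
0.061 [0.43884746 0.14809565 0.061     ] [0.49318632 0.159976   0.061     ]
[0.42113535 0.11997638 0.028     ]
[0.52246194 0.14299113 0.028     ]
[0.51337581 0.1878142  0.028     ]
[0.49444359 0.1519548  0.058     ] [0.49480146 0.15170073 0.058     ]
```

```bash
python3 - <<'E'
from h import *
S,D=cam("scene"),cam("side");c1=wcam("w1")
print(tri([(S,(319,188)),(D,(315,193)),(c1,(348,340))]))
for z in (.06,.1): print(onz(c1,(348,328),z))
print("machine base corner",onz(S,(345,222),0),onz(c1,(272,360),.0),onz(c1,(535,258),0))
E
```

```text
(array([0.58046813, 0.15097329, 0.09590491]), [np.float64(1.1955854812107707), np.float64(5.977007505946896), np.float64(7.159718766144937)])
[0.5795941  0.15321801 0.06      ]
[0.55792155 0.15492982 0.1       ]
machine base corner [0.62908611 0.07846785 0.        ] [0.63159702 0.04731977 0.        ] [0.58223814 0.3882382  0.        ]
```

Request:
jog_arm([
  [[-0.024,0.18,0.9],[0,0,0],0.3],
  [[-0.024,0.18,0.9],[0,0,0],0.3],
  [[-0.024,0.19,0.8],[0,0,0],0.3],
  [[0,0,0.3],[0,0,0],0.3],
  [[0,0,0.3],[0,0,0],0.3],
  [[0,0,0.19],[0,0,0],0.3],
  [[0,0,0],[0,0,0],0.3],
  [[0,0,0],[0,0,0],0.3],
  [[0,0,0],[0,0,0],-1],
  [[0,0,0],[0,0,0],-1],
  [[0,0,0],[0,0,0],-1],
  [[0,0,0],[0,0,0],-1],
], grip_force=30)

```text
time_s: 3.7
eef_pos: [0.4946, 0.1603, 0.0401]
eef_rot: [0.128, 0.992, 0.0, 0.0]
wrist_force: [-0.4, -0.7, 0.5]
opening: 0.0324
gripper_force: 0.0
```

Request:
jog_arm([
  [[0,0,0],[0,0,0],-1],
  [[0,0,0],[0,0,0],-1],
  [[0,0,0],[0,0,0],-1],
  [[0,0,0],[0,0,0],-1],
  [[0,0,0],[0,0,0],-1],
])

```text
time_s: 4.2
eef_pos: [0.4945, 0.1602, 0.0398]
eef_rot: [0.128, 0.992, 0.0, -0.0]
wrist_force: [0.9, -0.2, 1.3]
opening: 0.0183
gripper_force: 30.0
```

Request:
jog_arm([
  [[0,0,-1],[0,0,0],-1],
  [[0,0,-1],[0,0,0],-1],
  [[0,0,-1],[0,0,0],-1],
  [[-0.32,-0.83,0],[0,0,0],-1],
  [[-0.32,-0.83,0],[0,0,0],-1],
  [[-0.32,-0.83,0],[0,0,0],-1],
  [[-0.32,-0.83,0],[0,0,0],-1],
  [[-0.32,-0.83,0],[0,0,0],-1],
  [[-0.32,-0.83,0],[0,0,0],-1],
  [[-0.32,-0.83,0],[0,0,0],-1],
  [[-0.32,-0.83,0],[0,0,0],-1],
  [[-0.32,-0.83,0],[0,0,0],-1],
])

```text
time_s: 5.4
eef_pos: [0.5389, -0.2391, 0.1898]
eef_rot: [0.128, 0.992, 0.0, 0.0]
wrist_force: [0.8, 0.8, -0.7]
opening: 0.0185
gripper_force: 30.0
```

Request:
jog_arm([
  [[0,0,0],[0,0,0.14],-1],
  [[0,0,0],[0,0,0.14],-1],
  [[0,0,0],[0,0,0.14],-1],
  [[0,0,0],[0,0,0.14],-1],
  [[0,0,0],[0,0,0.14],-1],
  [[0,0,0],[0,0,0.14],-1],
  [[0,0,0],[0,0,0.14],-1],
  [[0,0,0],[0,0,0.14],-1],
  [[0,0,0],[0,0,0.135],-1],
  [[0,0,0],[0,0,0],-1],
  [[0,0,0],[0,0,0],-1],
  [[0,0,0],[0,0,0],-1],
])

```text
time_s: 6.6
eef_pos: [0.5389, -0.2376, 0.1898]
eef_rot: [0.706, 0.708, 0.0, -0.0]
wrist_force: [0.2, 0.2, -0.9]
opening: 0.018
gripper_force: 30.0
```

```bash
python3 - <<'E'
from h import *
shot("wrist","w4"); s=status.read_state(); print(s["eef_pos"],s["eef_rot"],s["joint_pos"],s["opening"])
E
```

```text
[ 0.53885704 -0.23761821  0.18977867] [ 7.06271364e-01  7.07941203e-01  7.47470220e-05 -8.56383596e-05] [-0.41467406  0.36947121  0.95408012  1.62864562 -0.31043662  1.30540153
  0.59242945] 0.018213869550633307
```

View pics/w4.png

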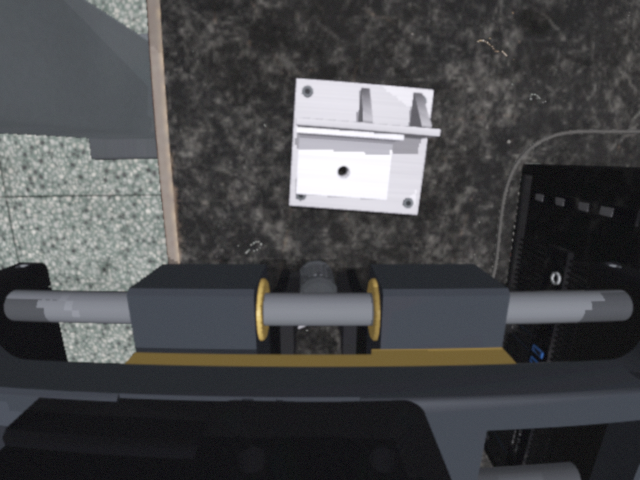

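Request:
jog_arm([
  [[-0.1,0.7,0],[0,0,0],-1],
  [[-0.1,0.7,0],[0,0,0],-1],
  [[0,0,0],[0,0,0],-1],
  [[0,0,0],[0,0,0],-1],
  [[0,0,0],[0,0,0],-1],
])

```text
time_s: 7.15
eef_pos: [0.608, -0.2483, 0.19]
eef_rot: [0.707, 0.707, -0.0, -0.0]
wrist_force: [0.1, -0.2, 0.4]
opening: 0.0186
gripper_force: 30.0
```

```bash
python3 - <<'E'
from h import *
shot("wrist","w5"); s=status.read_state(); print(s["eef_pos"],s["eef_rot"])
c4,c5=wcam("w4"),wcam("w5")
def blob(im,x,y,r=11):
    g=cv2.cvtColor(im,cv2.COLOR_BGR2GRAY).astype(float);x,y=int(round(x)),int(round(y))
    p=g[y-r:y+r+1,x-r:x+r+1];w=np.clip(np.median(p)-30-p,0,None)
    m=(p<(np.median(p)+p.min())/2).astype(np.uint8);n,l,st,ce=cv2.connectedComponentsWithStats(m)
    k=1+np.argmax(st[1:,4]);lab=cv2.dilate((l==k).astype(np.uint8),np.ones((3,3)));w=np.clip(np.median(p)-p,0,None)*lab
    Y,X=np.mgrid[-r:r+1,-r:r+1];return (x+(X*w).sum()/w.sum(),y+(Y*w).sum()/w.sum()),st[k,2:],p.min(),np.median(p)
i4,i5=cv2.imread("pics/w4.png"),cv2.imread("pics/w5.png")
for n,q,z in[("hole",(343,171),.022),("scrTL",(308,91),.018),("scrBL",(301,197),.018),("scrBR",(408,203),.018)]:
    a=blob(i4,*q,7);P=onz(c4,a[0],z);b=blob(i5,*proj(c5,P)[0],7)
    print(n,a,b,P,onz(c5,b[0],z),tri([(c4,a[0]),(c5,b[0])]))
# base corners from polygon
for c,i in((c4,i4),):
    for q in[(296,79),(434,88),(417,215),(290,206)]: print(onz(c,q,.018))
cr=[i[int(y)-75:int(y)+75,int(x)-75:int(x)+75] for i,(x,y) in((i4,(360,147)),(i5,proj(c5,onz(c4,(360,147),.02))[0]))]
print(proj(c5,onz(c4,(360,147),.02)))
cv2.imwrite("pics/c5.png",np.hstack([cv2.resize(a,(400,400),interpolation=2) for a in cr]))
E
```

```text
[ 0.60809166 -0.24808682  0.19021607] [7.07351745e-01 7.06861686e-01 2.56393473e-04 5.89240271e-06]
hole ((np.float64(342.42035697057406), np.float64(170.51461649782922)), array([ 8,  8, 55], dtype=int32), np.float64(28.0), np.float64(211.0)) ((np.float64(271.8551357011956), np.float64(159.4516973557902)), array([ 9,  8, 62], dtype=int32), np.float64(28.0), np.float64(208.0)) [ 0.56102724 -0.18565941  0.022     ] [ 0.56181676 -0.1857864   0.022     ] (array([ 0.56129873, -0.1858335 ,  0.01804373]), [np.float64(0.0029205891839086473), np.float64(0.0029205891838680604)])
scrTL ((np.float64(306.9969445656918), np.float64(91.14797031863814)), array([ 9, 10, 60], dtype=int32), np.float64(69.0), np.float64(194.0)) ((np.float64(232.8092485549133), np.float64(80.05535119985987)), array([ 7, 10, 48], dtype=int32), np.float64(59.0), np.float64(176.0)) [ 0.52657478 -0.11181816  0.018     ] [ 0.52623448 -0.11182351  0.018     ] (array([ 0.52662262, -0.11212795,  0.01966048]), [np.float64(0.0278477096167681), np.float64(0.027847709616751593)])
scrBL ((np.float64(300.2937989163155), np.float64(196
[... 374 characters left out ...]
225234393), np.float64(0.12104718225227287)])
scrBR ((np.float64(407.39038737446197), np.float64(202.5374461979914)), array([ 9,  8, 54], dtype=int32), np.float64(68.0), np.float64(208.0)) ((np.float64(339.16422121896164), np.float64(191.4580981941309)), array([ 8,  8, 53], dtype=int32), np.float64(59.0), np.float64(203.0)) [ 0.62765618 -0.21717981  0.018     ] [ 0.62772427 -0.21727563  0.018     ] (array([ 0.62775423, -0.21727485,  0.01760204]), [np.float64(0.04204849002629755), np.float64(0.04204849002625895)])
[ 0.51627358 -0.10092413  0.018     ]
[ 0.64706489 -0.10746691  0.018     ]
[ 0.63835254 -0.229866    0.018     ]
[ 0.50908961 -0.22127475  0.018     ]
[[288.04496072 135.41603742]]
```

View pics/c5.png

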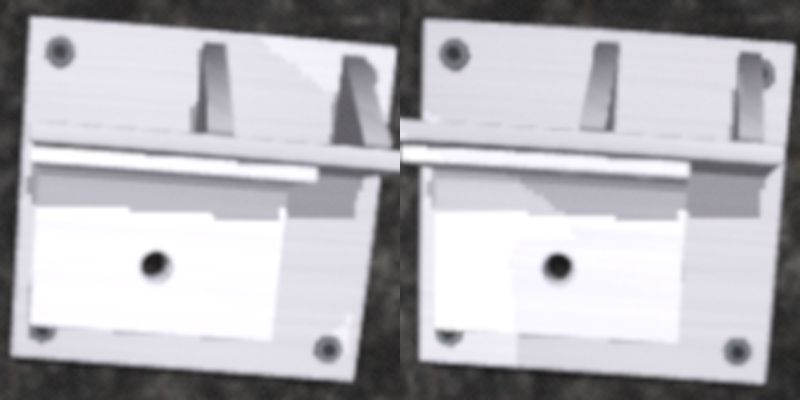

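Request:
jog_arm([
  [[0.415,-0.312,0],[0,0,0],-1],
  [[0.415,-0.312,0],[0,0,0],-1],
  [[0.415,-0.312,0],[0,0,0],-1],
  [[0,0,0.8],[0,0,0],-1],
  [[0,0,0.8],[0,0,0],-1],
  [[0,0,0.6],[0,0,0],-1],
  [[0,0,0.3],[0,0,0],-1],
  [[0,0,0.1],[0,0,0],-1],
  [[0,0,0.1],[0,0,0],-1],
  [[0,0,0],[0,0,0],-1],
])

```text
time_s: 8.2
eef_pos: [0.5626, -0.1856, 0.0556]
eef_rot: [0.707, 0.707, 0.0, 0.0]
wrist_force: [-0.2, 0.1, -0.3]
opening: 0.0178
gripper_force: 30.0
```

Request:
jog_arm([
  [[0,-0.026,0],[0,0,0],-1],
  [[0,0,0.06],[0,0,0],-1],
  [[0,0,0.06],[0,0,0],-1],
  [[0,0,0.06],[0,0,0],-1],
  [[0,0,0.06],[0,0,0],-1],
  [[0,0,0],[0,0,0],-1],
])

```text
time_s: 8.8
eef_pos: [0.5617, -0.1851, 0.0426]
eef_rot: [0.707, 0.707, 0.001, 0.001]
wrist_force: [7.0, 0.7, -2.5]
opening: 0.0182
gripper_force: 29.8
```

Request:
jog_arm([
  [[0,0.014,0],[0,0,0],-1],
  [[0,0,0.05],[0,0,0],-1],
  [[0,0,0.05],[0,0,0],-1],
  [[0,0,0],[0,0,0],-1],
])

```text
time_s: 9.2
eef_pos: [0.5622, -0.1852, 0.0377]
eef_rot: [0.707, 0.707, 0.0, 0.0]
wrist_force: [5.6, -0.5, -0.7]
opening: 0.0176
gripper_force: 29.8
```

Request:
jog_arm([
  [[0,0.006,0.04],[0,0,0],-1],
  [[0,0,0.04],[0,0,0],-1],
  [[0,0,0.03],[0,0,0],-1],
  [[0,0,0],[0,0,0],-1],
])

```text
time_s: 9.6
eef_pos: [0.5626, -0.1856, 0.0334]
eef_rot: [0.707, 0.707, 0.001, 0.0]
wrist_force: [1.1, 1.6, 13.1]
opening: 0.0178
gripper_force: 30.0
```

Request:
jog_arm([
  [[0,0,0],[0,0,0],0.3],
  [[0,0,0],[0,0,0],0.3],
  [[0,0,0],[0,0,0],0.3],
  [[0,0,0],[0,0,0],0.3],
  [[0,0,0],[0,0,0],0.3],
  [[0,0,-0.3],[0,0,0],0.3],
  [[0,0,-0.6],[0,0,0],0.3],
  [[0,0,-0.9],[0,0,0],0.3],
  [[0,0,-0.9],[0,0,0],0.3],
  [[0,0,-0.9],[0,0,0],1],
])

```text
time_s: 10.6
eef_pos: [0.5613, -0.1857, 0.2152]
eef_rot: [0.707, 0.707, 0.0, 0.0]
wrist_force: [1.7, 0.6, 0.1]
opening: 0.0599
gripper_force: 0.0
```

Request:
jog_arm([
  [[-0.7,-0.56,0],[0,0,0],1],
  [[-0.7,-0.56,0],[0,0,0],1],
  [[-0.7,-0.56,0],[0,0,0],1],
  [[-0.7,-0.56,0],[0,0,0],1],
  [[-0.7,-0.56,0],[0,0,0],1],
  [[0,0,0],[0,0,0.14],1],
  [[0,0,0],[0,0,0.14],1],
  [[0,0,0],[0,0,0.14],1],
  [[0,0,0],[0,0,0.14],1],
  [[0,0,0],[0,0,0.14],1],
  [[0,0,0],[0,0,0.14],1],
  [[0,0,0],[0,0,0.14],1],
])

```text
time_s: 11.8
eef_pos: [0.4216, -0.3605, 0.2132]
eef_rot: [0.964, 0.266, 0.0, -0.0]
wrist_force: [-0.6, 0.1, 0.5]
opening: 0.0868
gripper_force: 0.0
```

Request:
jog_arm([
  [[0,0,0],[0,0,0.14],1],
  [[0,0,0],[0,0,0.14],1],
  [[0,0,0],[0,0,0.14],1],
  [[0,0,0],[0,0,0.1],1],
  [[0,0,0],[0,0,0],1],
  [[0,0,0],[0,0,0],1],
  [[0,0,0],[0,0,0],1],
])

```text
time_s: 12.5
eef_pos: [0.4217, -0.3604, 0.2126]
eef_rot: [1.0, 0.001, 0.0, -0.0]
wrist_force: [0.2, 0.2, 0.0]
opening: 0.0871
gripper_force: 0.0
```

```bash
python3 - <<'E'
from h import *
i=shot("wrist","w6"); s=status.read_state(); print(s["eef_pos"],s["eef_rot"],s["joint_pos"])
E
```

```text
[ 0.42172554 -0.36038716  0.2125346 ] [ 9.99999630e-01  8.40911971e-04  1.44702472e-04 -1.10757134e-04] [-0.40483129  0.39265958  1.30523699  1.69230556 -0.38778499  1.35753032
 -0.60321569]
```

View pics/w6.png

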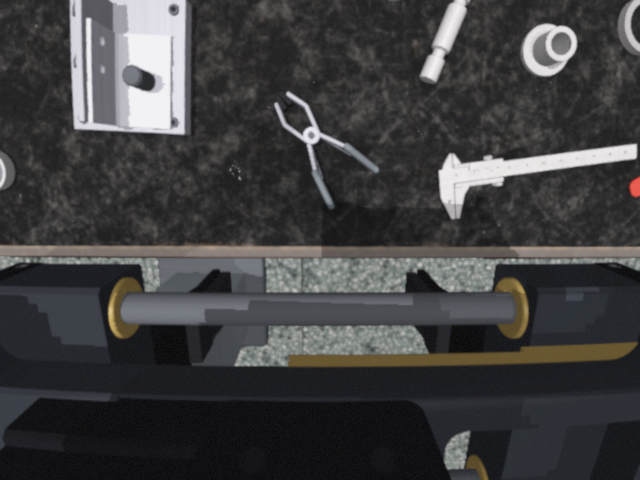

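```bash
python3 - <<'E'
from h import *
S,D,c=cam("scene"),cam("side"),wcam("w6")
for n,a,b,w in[("rivet",(393.7,326),(403.5,356),(311,134)),("hL",(372.5,347.5),(377,383.5),(332,205)),("hR",(397.7,354.3),(409,391.5),(376,170)),("jL",None,None,(279,106)),("jR",None,None,(290,96))]:
    print(n,onz(c,w,.022),onz(c,w,.011), *( [tri([(S,a),(D,b),(c,w)])] if a else []))
i=cv2.imread("pics/w6.png"); g=cv2.cvtColor(i,cv2.COLOR_BGR2GRAY)
cv2.imwrite("pics/c6.png",cv2.resize(i[80:220,255:400],(621,600),interpolation=2))
E
```

```text
rivet [ 0.50666626 -0.35197912  0.022     ] [ 0.50728171 -0.35176231  0.011     ] (array([ 0.50859004, -0.35310876,  0.01629165]), [np.float64(0.5583300878563927), np.float64(1.942057346911519), np.float64(2.0280073782797445)])
hL [ 0.43391681 -0.37416922  0.022     ] [ 0.43234764 -0.37461876  0.011     ] (array([ 0.43286535, -0.37631409,  0.00336108]), [np.float64(0.7027550218822591), np.float64(1.6039532652577129), np.float64(2.1136817719066157)])
hR [ 0.4707962  -0.41957764  0.022     ] [ 0.47033449 -0.42139077  0.011     ] (array([ 0.47213683, -0.42378684,  0.00569395]), [np.float64(0.7498545112200687), np.float64(2.0887807828315816), np.float64(2.5276526150449197)])
jL [ 0.53396054 -0.31990338  0.022     ] [ 0.53539562 -0.31872336  0.011     ]
jR [ 0.54351057 -0.33106867  0.022     ] [ 0.54523243 -0.33022393  0.011     ]
```

Request:
jog_arm([
  [[0.423,0.272,0],[0,0,0],1],
  [[0.423,0.272,0],[0,0,-0.132],1],
  [[0,0,0],[0,0,-0.132],1],
  [[0,0,0],[0,0,-0.132],1],
  [[0,0,0],[0,0,-0.132],1],
  [[0,0,0],[0,0,-0.132],1],
  [[0,0,0.9],[0,0,0],1],
  [[0,0,0.9],[0,0,0],1],
  [[0,0,0.9],[0,0,0],1],
  [[0,0,0.5],[0,0,0],1],
  [[0,0,0],[0,0,0],1],
  [[0,0,0],[0,0,0],1],
])

```text
time_s: 13.75
eef_pos: [0.4641, -0.3881, 0.0532]
eef_rot: [0.941, 0.339, -0.0, 0.0]
wrist_force: [-0.7, -0.5, 0.9]
opening: 0.087
gripper_force: 0.0
```

```bash
python3 - <<'E'
from h import *
i=shot("wrist","w7"); s=status.read_state(); print(s["eef_pos"],s["eef_rot"],s["joint_pos"])
a=Ro.from_quat(s["eef_rot"]).as_matrix(); print(np.degrees(np.arctan2(a[1,0],a[0,0])))
E
```

```text
[ 0.46464148 -0.38843837  0.05399955] [9.40866931e-01 3.38775052e-01 4.72460230e-04 8.12463852e-04] [-0.07323022  0.58060695  0.91825159  1.72565468 -0.5130696   1.09320309
  0.12998566]
39.604558514703236
```

Request:
jog_arm([
  [[0,0,0.4],[0,0,0],1],
  [[0,0,0.25],[0,0,0],1],
  [[0,0,0.18],[0,0,0],1],
  [[0,0,0],[0,0,0],1],
  [[0,0,0],[0,0,0],1],
])

```text
time_s: 14.3
eef_pos: [0.4642, -0.3879, 0.0113]
eef_rot: [0.941, 0.339, 0.0, 0.0]
wrist_force: [0.7, -0.1, 0.0]
opening: 0.0868
gripper_force: 0.0
```

Request:
jog_arm([
  [[0,0,0],[0,0,0],-1],
  [[0,0,0],[0,0,0],-1],
  [[0,0,0],[0,0,0],-1],
  [[0,0,0],[0,0,0],-1],
  [[0,0,0],[0,0,0],-1],
  [[0,0,0],[0,0,0],-1],
  [[0,0,0],[0,0,0],-1],
  [[0,0,0],[0,0,0],-1],
  [[0,0,0],[0,0,0],-1],
  [[0,0,0],[0,0,0],-1],
  [[0,0,0],[0,0,0],-1],
], grip_force=40)

```text
time_s: 15.4
eef_pos: [0.464, -0.3875, 0.0108]
eef_rot: [0.941, 0.339, -0.0, -0.0]
wrist_force: [-0.8, -0.3, -0.1]
opening: 0.0072
gripper_force: 0.0
```

```bash
python3 - <<'E'
from h import *
s=status.read_state(); print(s["opening"])
w=shot("wrist","w8"); sc=shot("scene","s8"); sd=shot("side","d8")
w7=cv2.imread("pics/w7.png")
r=lambda a:cv2.resize(a,(400,300),interpolation=cv2.INTER_AREA)
q=lambda a,x,y,k:cv2.resize(a[y:y+75*k//100,x:x+k],(400,300),interpolation=2)
cv2.imwrite("pics/v.png",np.vstack([np.hstack([r(w7),r(w)]),np.hstack([q(sc,320,280,160),q(sd,320,305,160)])]))
E
```

```text
0.007183377375030039
```

View pics/v.png

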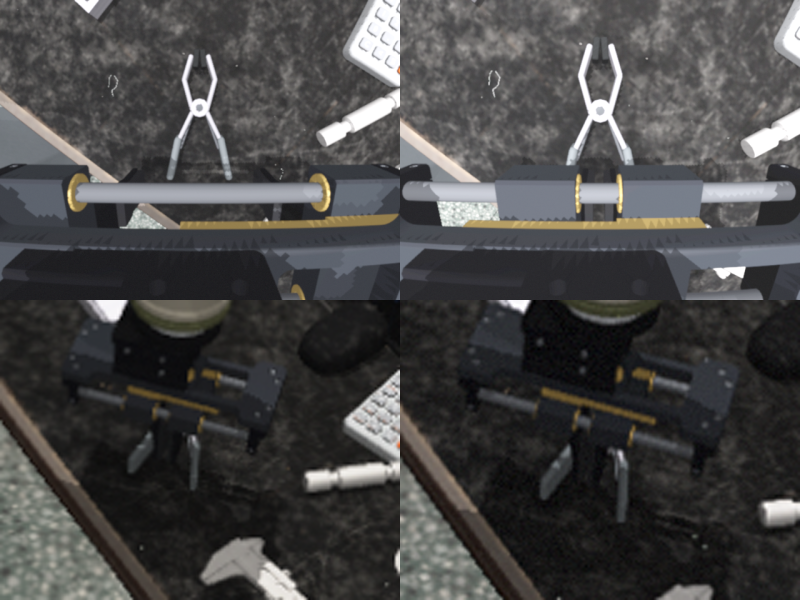

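Request:
jog_arm([
  [[0,0,0.04],[0,0,0],-1],
  [[0,0,0.03],[0,0,0],-1],
  [[0,0,0],[0,0,0],-1],
])

```text
time_s: 15.85
eef_pos: [0.4639, -0.3874, 0.007]
eef_rot: [0.941, 0.339, -0.0, -0.0]
wrist_force: [-0.1, 0.7, 0.2]
opening: 0.0006
gripper_force: 0.0
```

Request:
jog_arm([
  [[0,0,0.04],[0,0,0],-1],
  [[0,0,0.04],[0,0,0],-1],
  [[0,0,0],[0,0,0],-1],
])

```text
time_s: 16.15
eef_pos: [0.4639, -0.3874, 0.0029]
eef_rot: [0.941, 0.339, -0.0, -0.0]
wrist_force: [-0.0, -1.0, 0.1]
opening: 0.0006
gripper_force: 0.0
```

Request:
jog_arm([
  [[0,0,0],[0,0,0],0.2],
  [[0,0,0],[0,0,0],0.2],
  [[0,0,0],[0,0,0],0.2],
  [[0,0,0],[0,0,0],0.2],
  [[0,0,0],[0,0,0],0.2],
  [[0,0,0],[0,0,0],0.2],
  [[0,0,0],[0,0,0],0.2],
  [[0,0,0],[0,0,0],0.2],
], grip_force=5)

```text
time_s: 16.95
eef_pos: [0.4641, -0.3876, 0.0033]
eef_rot: [0.941, 0.339, 0.0, 0.0]
wrist_force: [0.1, -0.1, 0.6]
opening: 0.0247
gripper_force: 4.8
```

Request:
jog_arm([
  [[0,0,0],[0,0,0],-1],
  [[0,0,0],[0,0,0],-1],
  [[0,0,0],[0,0,0],-1],
  [[0,0,0.04],[0,0,0],-1],
  [[0,0,0.04],[0,0,0],-1],
  [[0,0,0],[0,0,0],-1],
])

```text
time_s: 17.55
eef_pos: [0.4639, -0.3873, -0.0012]
eef_rot: [0.941, 0.339, -0.0, -0.0]
wrist_force: [0.6, -0.6, -0.2]
opening: 0.0117
gripper_force: 0.0
```

Request:
jog_arm([
  [[0,0,0],[0,0,0],-1],
  [[0,0,0.04],[0,0,0],-1],
  [[0,0,0.04],[0,0,0],-1],
  [[0,0,0],[0,0,0],-1],
])

```text
time_s: 17.95
eef_pos: [0.4639, -0.3874, -0.0051]
eef_rot: [0.941, 0.339, -0.0, -0.0]
wrist_force: [0.5, 0.0, 0.1]
opening: 0.0003
gripper_force: 0.0
```

Request:
jog_arm([
  [[0,0,0.04],[0,0,0],-1],
  [[0,0,0.04],[0,0,0],-1],
  [[0,0,0.04],[0,0,0],-1],
  [[0,0,0],[0,0,0],-1],
])

```text
time_s: 18.35
eef_pos: [0.4639, -0.3875, -0.0111]
eef_rot: [0.941, 0.339, -0.0, -0.0]
wrist_force: [0.0, -0.0, 0.1]
opening: 0.0008
gripper_force: 0.0
```

Request:
jog_arm([
  [[0,0,0.03],[0,0,0],-1],
  [[0,0,0.03],[0,0,0],-1],
  [[0,0,0.03],[0,0,0],-1],
  [[0,0,0],[0,0,0],-1],
])

```text
time_s: 18.75
eef_pos: [0.4642, -0.3877, -0.0128]
eef_rot: [0.941, 0.338, 0.001, -0.001]
wrist_force: [-8.8, 10.1, 30.8]
opening: 0.0005
gripper_force: 15.6
```

Request:
jog_arm([
  [[0,0,-0.4],[0,0,0],-1],
  [[0,0,-0.4],[0,0,0],1],
  [[0,0,0],[0,0,0],1],
  [[0,0,0],[0,0,0],1],
  [[0,0,0],[0,0,0],1],
  [[0,0,0],[0,0,0],1],
  [[0,0,0],[0,0,0],1],
  [[0,0,0],[0,0,0],1],
  [[0,0,0],[0,0,0],1],
  [[0,0,0],[0,0,0],1],
  [[0,0,0],[0,0,0],1],
  [[0,0,0],[0,0,0],1],
], grip_force=40)

```text
time_s: 19.95
eef_pos: [0.4641, -0.3876, 0.0248]
eef_rot: [0.941, 0.339, 0.0, -0.0]
wrist_force: [0.3, 0.3, -0.4]
opening: 0.0802
gripper_force: 0.0
```

```bash
python3 - <<'E'
from h import *
w=shot("wrist","w9"); s=status.read_state(); a=cv2.imread("pics/w7.png")
t=a[150:196,298:342]
for k in(.95,1,1.05,1.1,1.15,1.2):
    T=cv2.resize(t,None,fx=k,fy=k);r=cv2.matchTemplate(w[100:260],T,cv2.TM_CCOEFF_NORMED);_,m,_,p=cv2.minMaxLoc(r)
    print(k,m,p[0]+T.shape[1]/2,p[1]+100+T.shape[0]/2)
X=onz(wcam("w7"),(320,173),.022);print(X,proj(wcam("w9"),X),s["eef_pos"],s["joint_pos"])
E
```

```text
0.95 0.6688053011894226 321.0 177.0
1 0.773097813129425 320.0 177.0
1.05 0.8778369426727295 320.0 177.0
1.1 0.9528425335884094 320.0 176.5
1.15 0.9848071932792664 320.5 176.5
1.2 0.9712365865707397 320.5 176.5
[ 0.50606804 -0.35273147  0.022     ] [[321.13054366 176.4601344 ]] [ 0.46409256 -0.38757113  0.02481163] [-0.0525797   0.61568898  0.8888946   1.74520553 -0.54435504  1.04704709
  0.14975832]
```

Request:
jog_arm([
  [[0,0,0.3],[0,0,0],1],
  [[0,0,0.2],[0,0,0],1],
  [[0,0,0.18],[0,0,0],1],
  [[0,0,0],[0,0,0],1],
])

```text
time_s: 20.4
eef_pos: [0.4631, -0.3868, -0.011]
eef_rot: [0.941, 0.339, -0.001, -0.001]
wrist_force: [-0.5, -0.4, -0.2]
opening: 0.0868
gripper_force: 0.0
```

Request:
jog_arm([
  [[0,0,-0.02],[0,0,0],-1],
  [[0,0,0],[0,0,0],-1],
  [[0,0,0],[0,0,0],-1],
  [[0,0,0],[0,0,0],-1],
  [[0,0,0],[0,0,0],-1],
  [[0,0,0],[0,0,0],-1],
  [[0,0,0],[0,0,0],-1],
  [[0,0,0],[0,0,0],-1],
  [[0,0,0],[0,0,0],-1],
  [[0,0,0],[0,0,0],-1],
  [[0,0,0],[0,0,0],-1],
])

```text
time_s: 21.5
eef_pos: [0.4643, -0.3877, -0.008]
eef_rot: [0.941, 0.339, 0.0, 0.0]
wrist_force: [0.4, 0.9, 4.3]
opening: 0.0335
gripper_force: 39.9
```

Request:
jog_arm([
  [[0,0,-0.3],[0,0,0],-1],
  [[0,0,-0.5],[0,0,0],-1],
  [[0,0,-0.56],[0,0,0],-1],
  [[0.277,-0.576,0],[0,0,0],-1],
  [[0.277,-0.576,0],[0,0,0],-1],
  [[0.277,-0.576,0],[0,0,0],-1],
  [[0.277,-0.576,0],[0,0,0],-1],
  [[0.277,-0.576,0],[0,0,0],-1],
  [[0.277,-0.576,0],[0,0,0],-1],
  [[0.277,-0.576,0],[0,0,0],-1],
  [[0.277,-0.576,0],[0,0,0],-1],
])

```text
time_s: 22.6
eef_pos: [0.4018, -0.1384, 0.0596]
eef_rot: [0.941, 0.338, -0.001, -0.0]
wrist_force: [0.9, 0.1, -0.7]
opening: 0.0332
gripper_force: 39.9
```

Request:
jog_arm([
  [[0,0,0],[0,0,0.119],-1],
  [[0,0,0],[0,0,0.119],-1],
  [[0,0,0],[0,0,0.119],-1],
  [[0,0,0],[0,0,0.119],-1],
  [[0,0,0],[0,0,0.119],-1],
  [[0,0,0],[0,0,0.119],-1],
  [[0,0,0],[0,0,0],-1],
  [[0,0,0],[0,0,0],-1],
  [[0,0,0],[0,0,0],-1],
])

```text
time_s: 23.5
eef_pos: [0.4025, -0.1394, 0.0599]
eef_rot: [1.0, -0.027, -0.0, -0.0]
wrist_force: [-0.1, 0.4, -0.6]
opening: 0.0333
gripper_force: 39.9
```

```bash
python3 - <<'E'
from h import *
w=shot("wrist","w10"); s=status.read_state(); a=cv2.imread("pics/w9.png")
c=wcam("w10"); M=Ro.from_quat(s["eef_rot"]).as_matrix(); print(s["eef_pos"],np.degrees(np.arctan2(M[1,0],M[0,0])),s["joint_pos"],s["opening"])
t=a[152:200,296:344]
for k in(1,1.1,1.2,1.3,1.4):
    T=cv2.resize(t,None,fx=k,fy=k);r=cv2.matchTemplate(w[60:260],T,cv2.TM_CCOEFF_NORMED);_,m,_,p=cv2.minMaxLoc(r)
    q=(p[0]+T.shape[1]/2,p[1]+60+T.shape[0]/2);X=onz(c,q,s["eef_pos"][2]+.030);print(k,m,q,M.T@(X-s["eef_pos"]))
# where web edge / pads expected
print(proj(c,s["eef_pos"]+M@np.array([.0995,0,-.019])),"web edge top/bot",proj(c,[[.5184,-.1463,.064],[.5184,-.1463,.022]]))
# dark rubber pads: print low-res gray map ahead of the rivet
g=cv2.cvtColor(w,cv2.COLOR_BGR2GRAY);print(g[20:170:6,270:370:5])
E
```

```text
[ 0.40257002 -0.13939552  0.05986596] -3.129314025373666 [-0.94998959  0.02781032  1.22032623  2.17541945 -0.03233107  0.95699653
 -1.33657159] 0.033330922660261664
1 0.4343503713607788 (501.0, 196.0) [ 0.0478187   0.07738633 -0.03002825]
1.1 0.4938338100910187 (322.5, 168.5) [ 0.05873298  0.00084555 -0.03000373]
1.2 0.5513367056846619 (321.0, 169.0) [ 0.05852872  0.00022678 -0.03000351]
1.3 0.5705241560935974 (320.0, 169.0) [ 0.05852826 -0.00018624 -0.03000338]
1.4 0.5529817938804626 (319.5, 170.5) [ 0.05791684 -0.00039161 -0.03000327]
[[320.49081327  69.67967242]] web edge top/bot [[321.58805962  39.21382445]
 [320.86979589  62.68331052]]
[[226 228 226 223 224 223 224 209 216 227 214 239 243 188 203 204 204 240
  243 243]
 [226 229 226 224 224 224 211 209 216 227 212 239 243 194 203 205 205 241
  243 243]
 [227 228 227 223 225 224 209 210 217 227 210 240 243 199 204 206 205 240
  243 243]
 [227 230 119  60 190 225 213 210 110  91  94 240 243 199 205 206 186 112
  175 243]
 [228 229  63  56  70 226 213 211 130  89  94 107 109 200 206 206  94  55
   57 243]
 [179 230 108  52  44 225 
[... 974 characters left out ...]
  49  59
  116 221]
 [ 98 217 179  47  41  55  42  43  49  48  45  40  33  50  45  45  47  63
  211 208]
 [ 34 180 200 103  42  43  52  51  47  67  45  31  30  38  44  39  39 174
  220 138]
 [ 31  44 199 184  59  43  44  54  60  46  28  39  31  46  41  51 106 207
  189  50]
 [ 34  47 127 203 147  36  48  68  69  56  48  45  41  47  66  65 196 190
   58  44]
 [ 35  45  55 185 196  90  58  55  60 113 126  80  34  32  51 156 203 124
   62  55]
 [ 36  44  52  65 201 177  52 171 217 219 219 218 213  60 103 207 170  79
   67  63]
 [ 43  33  37  47 143 200 136 213 213 210 192 212 211 206 192 190  63  53
   45  42]
 [ 35  45  38  41  56 188 206 214 204 120 114 114 209 209 201 124  50  44
   38  47]]
```

Request:
jog_arm([
  [[0,0,0.24],[0,0,0],-1],
  [[0,0,0.24],[0,0,0],-1],
  [[0,0,0.24],[0,0,0],-1],
  [[0,0,0],[0,0,0],-1],
  [[0.12,0,0],[0,0,0],-1],
  [[0.12,0,0],[0,0,0],-1],
  [[0,0,0],[0,0,0],-1],
])

```text
time_s: 24.25
eef_pos: [0.4162, -0.1402, 0.0245]
eef_rot: [1.0, -0.028, 0.001, 0.0]
wrist_force: [1.0, -0.4, -0.0]
opening: 0.0332
gripper_force: 39.9
```

Request:
jog_arm([
  [[0.12,0,0],[0,0,0],-1],
  [[0.12,0,0],[0,0,0],-1],
  [[0.12,0,0],[0,0,0],-1],
  [[0.1,0,0],[0,0,0],-1],
  [[0,0,0],[0,0,0],-1],
  [[0,0,0],[0,0,0],-1],
])

```text
time_s: 24.85
eef_pos: [0.4374, -0.1416, 0.0237]
eef_rot: [1.0, -0.029, -0.0, 0.0]
wrist_force: [0.5, 0.0, -1.4]
opening: 0.0334
gripper_force: 39.9
```

```bash
python3 - <<'E'
from h import *
w=shot("wrist","w11"); s=status.read_state(); c=wcam("w11")
print(s["eef_pos"],s["wrist_force"],proj(c,[[.5184,-.1463,.064],[.5184,-.1463,.022]]))
g=cv2.cvtColor(w,cv2.COLOR_BGR2GRAY);print(g[0:170:6,260:380:5])
E
```

```text
[ 0.43727144 -0.14153296  0.0237099 ] [-0.24154935 -0.06504463 -0.65665982] [[320.85087418 108.72431988]
 [320.12004226 119.70119245]]
[[181 187 190 213 173 156 157 157 135 149 217 213 203 135 232 232 190 190
  190 193 207 233 233 231]
 [213 216 215 214 213 212 213 213 198 178 217 214 202 168 234 232 190 190
  191 194 206 233 233 227]
 [214 218 215 215 216 213 215 214 200 177 217 215 201 167 233 231 191 191
  192 194 204 233 231 224]
 [215 218 217 215 216 213 215 200 199 178 218 214 201 185 233 232 192 191
  192 195 204 233 232 224]
 [216 218 217 216 216 213 215 204 200 179 218 215 199 197 234 231 191 193
  194 195 205 233 232 224]
 [217 218 216 217 216 214 216 204 201 177 219 216 198 197 233 229 192 194
  195 196 197 233 233 231]
 [217 219 218 217 209 193 209 213 201 180 218 216 197 210 233 227 192 195
  193 184 194 234 234 233]
 [217 218 217 216  51  50 101 213 200 179 219 216 194 211 233 225 192 195
  112  49  48 233 233 233]
 [217 218 217 215  82  47  39 215 200 180 220 217 192 210 233 223 192 194
   46  50  64 233 234 232]
 [217 217 211 190 109  51  45 214 200 177 220 217 190 21
[... 1264 characters left out ...]
70  68  86 209 173  75  77  82  85  88  95  96  96  96 107 100 102
  112 205 193 104 113 118]
 [ 34  35  37  39 162 190 103  33  37  32  33  29  32  42  43  39  42  45
  177 207  96  23  23  21]
 [ 35  36  38  43  40 187 176  56  41  46  31  23  31  32  44  58  49 115
  212 168  33  21  22  28]
 [ 45  42  40  45  36 102 192 145  41  65 200 228 226 224 155  52  82 205
  194  46  30  31  29  36]
 [ 50  50  54  48  32  34 169 187  88 204 204 205 202 217 206 166 163 193
   93  44  34  31  25  39]
 [ 37  34  37  45  38  36  42 188 198 205 202 112 107 138 202 201 196 149
   47  51  35  29  38  43]
 [ 36  36  34  39  39  37  37 121 191 200 172 107 103 103 201 201 173  32
   39  46  38  60  51  40]]
```

Request:
jog_arm([
  [[0,0,0],[0,0,0],0],
  [[0,0,0],[0,0,0],0.2],
  [[0,0,0],[0,0,0],0.4],
  [[0,0,0],[0,0,0],0.7],
  [[0,0,0],[0,0,0],1],
  [[0,0,0],[0,0,0],1],
  [[0,0,0],[0,0,0],1],
  [[0,0,0],[0,0,0],1],
  [[0,0,0],[0,0,0],1],
  [[0,0,0],[0,0,0],1],
  [[0,0,0],[0,0,0],1],
])

```text
time_s: 26.0
eef_pos: [0.4376, -0.1414, 0.0238]
eef_rot: [1.0, -0.028, -0.0, -0.0]
wrist_force: [-0.0, 0.3, -0.4]
opening: 0.0868
gripper_force: 0.0
```

Released; retreat straight up and check numerically.

Request:
jog_arm([
  [[0,0,-0.3],[0,0,0],1],
  [[0,0,-0.6],[0,0,0],1],
  [[0,0,-0.8],[0,0,0],1],
  [[0,0,-0.8],[0,0,0],1],
  [[0,0,-0.5],[0,0,0],1],
  [[0,0,0],[0,0,0],1],
  [[0,0,0],[0,0,0],1],
  [[0,0,0],[0,0,0],1],
])

```text
time_s: 26.8
eef_pos: [0.4368, -0.1402, 0.1668]
eef_rot: [1.0, -0.028, -0.001, -0.001]
wrist_force: [0.2, -0.2, -0.8]
opening: 0.0872
gripper_force: 0.0
```

```bash
python3 - <<'E'
from h import *
w=shot("wrist","w12"); s=status.read_state(); c=wcam("w12");print(s["eef_pos"],s["wrist_force"])
u=np.array([.9983,-.0584,0]);e=np.array([.5184,-.1463,.0])
f=lambda d,z:e+u*d+[0,0,z]
pts=dict(edge=f(0,.064),pad=f(.02,.052),rivet=f(-.025,.054),grip=f(-.08,.054),pin=np.array([.5615,-.1858,.052]))
P={k:proj(c,v)[0] for k,v in pts.items()};print(P)
g=cv2.cvtColor(w,cv2.COLOR_BGR2GRAY)
x,y=P["edge"].astype(int);np.set_printoptions(linewidth=200)
print(x-60,y-50);print(g[y-50:y+125:5,x-60:x+80:4])
T0=cv2.imread("pics/w9.png")[152:200,296:344]
for k in(.6,.7,.8,.9,1):
    T=cv2.resize(T0,None,fx=k,fy=k);r=cv2.matchTemplate(w[40:260,200:440],T,cv2.TM_CCOEFF_NORMED);_,m,_,p=cv2.minMaxLoc(r)
    q=(p[0]+200+T.shape[1]/2,p[1]+40+T.shape[0]/2);print(k,m,q,onz(c,q,.054))
E
```

```text
[ 0.43674886 -0.14036547  0.16679903] [ 0.04235235  0.41894055 -0.64796381]
{'edge': array([321.44798699, 131.20148995]), 'pad': array([321.45718011, 106.18558311]), 'rivet': array([321.16237202, 163.72411596]), 'grip': array([320.78753507, 229.64460427]), 'pin': array([368.81827132,  72.89681876])}
261 81
[[ 52  69 156 ... 237 222 222]
 [ 48  53 143 ... 237 221 222]
 [ 56  50 145 ... 236 222 222]
 ...
 [ 61  55  44 ...  32  35  34]
 [ 43  49  61 ...  36  37  34]
 [ 54  45  33 ...  45  38  31]]
0.6 0.8473196625709534 (320.5, 164.5) [ 0.49285083 -0.14426791  0.054     ]
0.7 0.8135001063346863 (321.0, 164.0) [ 0.49322893 -0.14469618  0.054     ]
0.8 0.6196974515914917 (320.0, 164.0) [ 0.49327333 -0.14388225  0.054     ]
0.9 0.4574168920516968 (320.5, 164.5) [ 0.49285083 -0.14426791  0.054     ]
1 0.392768532037735 (290.0, 106.0) [ 0.53966144 -0.12265889  0.054     ]
```

```bash
python3 - <<'E'
import cv2,numpy as np,sys
np.set_printoptions(linewidth=250,threshold=sys.maxsize)
g=cv2.cvtColor(cv2.imread("pics/w12.png"),cv2.COLOR_BGR2GRAY)
print(g[56:236:5,276:392:4])
E
```

```text
[[191 135 127 136 147 158 165 169 140  94 211 217 223 207 197 199 201 237 237 237 237 237 238 238 237 237 237 237 237]
 [102 111 123 134 122  91  87  86  87  84 212 217 224 207 198 200 201 237 237 237 237 237 234 227 236 237 237 237 237]
 [ 95  91  90  87  88  88  86  86  87  81 213 216 221 203 199 200 201 237 237 237 236 133 121 122 118 185 237 237 238]
 [223 225 225 223 226 223 210 206 205 188 217 216 206 203 197 200 201 237 238 234 164 125 125 124 124 118 231 237 237]
 [224 225 226 223 227 225 225 223 223 207 219 217 205 203 199 202 211 238 236 220  96 122 121 122 122 121 194 237 237]
 [224 225 227 224 226 226 225 224 210 208 219 217 215 197 199 202 210 237 236 147  73 111 119 121 121  95 203 236 237]
 [225 226 226 225 227 226 226 224 209 208 221 217 234 198 200 201 211 238 236 187  46  71  88  86  88 200 204 236 237]
 [225 226 226 225 227 225 226 224 217 207 222 217 234 190 200 203 203 237 237 237 158  47  40  89 196 204 206 237 238]
 [226 226 226 225 227 225 225 223 212 165 222 218 234 179 185 203 203 237 238 238 238 237 236 224 224 223 236 238 237]
 [226 226 226 225 227 226 225
[... 2484 characters left out ...]
 35  47  86  80  55  31  30  33  33  41  36  36  69 101 113  24  19  24  23  31  33  28  32  46  44  48]
 [ 34  36  42  59  59  89  70  44  26  41  39  34  31  29  32  73 100 105  24  30  31  35  34  35  26  27  31  43  37]
 [ 37  42  36  39  65  88  58  35  26  30  37  34  22  23  24  29  95  97  22  30  33  39  42  25  20  24  40  38  30]
 [ 44  46  36  47  75  85  52  39  28  31  28  20  19  21  23  26  88 102  31  30  24  36  39  25  24  31  34  32  29]
 [ 43  50  38  40  82  82  42  34  38  31  22  29  34  30  20  29  72  89  38  26  21  28  31  22  21  26  33  33  33]
 [ 45  48  55  42  82  79  46  28  35  37  34  39  38  33  31  32  60  86  53  24  25  27  27  28  34  36  30  26  30]]
```

```bash
python3 -c "
from rig import bot
print(bot.hand_in())"
```

```text
the job is handed in; nothing more can be done
None
```

I handed the job in at about 27 s: by my readings the slim pin is fully home through the bracket's foot in the bore, and the clamp nips bracket and web about 20 mm behind the front edge with the gripper clear. The judge returned no verdict. The first attempt to squeeze the clamp closed on air because the fingertips sit about 20 mm further back than the text says; the second attempt worked.

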